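Slide the rejected castings off the bench into the scrap bin

ROBOT

A 6-joint arm with a two-finger parallel gripper is mounted at the origin on the work surface. World frame = base frame: x ahead of the robot, y to its left, z up, the work surface at z = 0. Lengths are in m, angles in rad, forces in N, time in s.
With the tool pointing down it reaches from about 0.2 to 0.875 m from the base axis. Payload 3.4 kg.
Tool frame: the origin (TCP) lies at the very end of the fingers, on their centre line; the grasp point (between the pads) lies 19 mm behind it (ctrl.grasp_offset is the distance from the TCP to the grasp point, in m); z points along the fingers, y is the line along which they close (so a half turn about z gives the same grasp; the last joint's range is limited). The gripper opens to 94 mm and grips with 3 to 60 N. Pads are 16 mm wide; open, the fingers measure 119 mm over their backs; the gripper's body (75 mm by 177 mm) begins 78 mm behind the grasp point.
Start: joints at [1.066, 0.276, 1.505, -0, 1.361, -0.121], TCP at [0.215, 0.533, 0.181] pointing down, gripper open.
Joint ranges: [-2.89, 2.89], [-0.75, 2.08], [0.22, 2.7], [-1.18, 4.32], [0.11, 2.71], [-2.7, 2.7]. Speed limits (rad/s): [2.57, 2.57, 3.14, 3.14, 3.14, 3.14].

INTERFACE

Orientations are given as a unit quaternion [x, y, z, w].
In Python, from rig import sensors, camera, ctrl gives the robot as it stands.
- The arm moves only by the tool drive_tool, never from a script. Its argument "deltas" is a list that holds one entry, the list of rows, each a list of 7 numbers: the shift along the tool's x, y, z each as a share of 0.04 m, from -1 to 1, then the turn, a rotation vector about the tool's x, y, z each as a share of 0.08 rad, from -1 to 1, then the opening, from 0 (shut) to 1 (fully open). In form: [[[tx, ty, tz, wx, wy, wz, gripper], ...]]. A call has 1 to 12 rows; each row shifts and turns the commanded pose from where the row before left it, along the tool's axes as they then stand; what a row does not reach is not made up. A row lasts 1/12 s, in which the tool goes at most 41.7 mm and 7.16 degrees, less where a joint would pass 70% of its speed; a pose out of reach is approached as far as the arm can. A call with a number of a shift or a turn outside -1 to 1 is refused whole. A call with a gripper value outside its range is refused whole. The fingers move at their own pace and stop on an object; the grip force is fixed at half the most. Time passes only in rows, so rows that do not move let the fingers close. It gives the time, the measured TCP pose, the force, the opening and the grip force at its end, in the units of the state.
- sensors.get_obs(): the state, without advancing time (a new reading comes with each control period).
- camera(name): name is "scene" or "top" or "wrist"; returns a dict with "color" (400x640x3 uint8, blue, green, red), "K" (3x3 intrinsics, pixels), "rvec" (rotation vector, rad) and "tvec" (3), from world to camera coordinates, as OpenCV has them. Camera axes: x right, y down, z forward; pixel columns grow to the right and rows downward; lengths in m; the calibration is good to about 2 mm. A picture is of the moment at which its call begins. There is no depth.
- ctrl.hand_in(): hands the job in; it is judged then, once.
The state is a dict: "t": time; "joint_pos": joint angles; "dq": joint speeds; "joint_torque": joint torques, N m; "ee_pos": TCP position; "orientation": TCP orientation; "contact_force": force on the tool from outside, world axes, zero at the start; "torque": the same for the moment, N m; "width": opening from 0.0 (shut) to 1.0 (fully open); "gripper_force": force on a finger pad.
Only numpy, scipy, OpenCV 4.12 (cv2) and the standard library are available. Lean on these libraries where they do the work, as an engineer would, in place of code of your own. Each camera call takes 0.05 s, during which the arm holds its last target. There are 200 camera calls.

TASK

Scrap the two rejected castings, the ones with red-sprayed tops: they are too heavy to lift, so slide each one along the bench and tip it over the bench's far edge into the yellow scrap bin. Do not lift them off the bench, and leave the good casting (bare top) and everything else on the bench standing where it is.

Things in the scene. Friction and masses are not known exactly. Their poses are not given: they have to be found in the camera images.
- housing_mid (a point): REJECT: bearing-housing casting, green with a red-sprayed top, about 2.1 kg (1.8 to 2.4), sits on the bench. Footprint 60 along its x by 110 along its y; the flat flanks facing its +-x are 60 apart and go straight up. Foot 22 high over the full 110, hump 55 high over the middle 66 of its y. Point: its centre, 27.5 above the bench. Sliding it takes 9 to 17 N
- slide_mid (a point): REJECT: solid slide-block casting, green with a red-sprayed top, about 2.2 kg (1.9 to 2.5). Plain block 60 along its x, 100 along its y, 50 high. Point: its centre, 25 above the bench. Sliding it takes 10 to 17 N
- good_mid (a point): GOOD part, stays where it is: the same bearing housing as the reject one (60 x 110 x 55, long along its y) but with a bare steel-coloured top. Point: its centre, 27.5 above the bench
- bin_mouth (a point): yellow open-topped steel scrap bin on a stand (fixed), standing against the bench's far edge. Point: the centre of its mouth, level with its rim, which is 10 below the bench top. Bin outside 210 along x by 200 along y (190 inside, so line the part up with it), walls 5, inside 145 deep; its near wall begins 3 beyond the bench's edge. The bench top (z = 0) ends in a straight edge at x = 0.66 (parallel to y), 108 before this point; nothing stands up along that edge
- tin: bystander: blue round tin with a steel lid, 84 diameter x 85 tall, 0.9 kg; origin at the centre of its underside
- oiler: bystander: white bottle with a red cap, 50 diameter x 150 tall; origin at the centre of its underside
- spanner: bystander: steel spanner 170 long lying about along x; origin at its middle, on the bench
- spraygun: bystander: paint spray gun standing on its 84 diameter aluminium cup, about 200 tall; origin under the cup
- hacksaw: bystander: orange hacksaw lying flat, about 340 x 90, blade along its x; origin near the middle of the blade, on the bench
- mug: bystander: white mug, 80 diameter x 90 tall, handle to its +y; origin under its centre
- greasepot: bystander: yellow round pot with a black cap, 72 diameter x 75 tall; origin under its centre
There are look-alikes about, which are no part of the job. Leave any blue or pink look-alike of the part that bears slide_mid alone.

How it is judged:
By the outcome, as a careful person would: the job done as asked, in the order asked, and still so for the second after the job is handed in, with the robot touching nothing.
It also fails if it takes over 64 s, if anything falls off the work surface, if the arm or the gripper's body presses on something with over 40 N, if the wrist force passes 120 N, or if a joint passes its speed limit or range.

## Working session

There is one attempt and no reset: what is moved stays moved. The work goes in short steps, Python scripts to look and compute and a tool call to move; the robot and the scene stay as the last step left them, time stands still between calls to the robot, and variables do not carry over. Pictures are saved under pics/ and viewed, at most 10 in all, crops included, and the job is handed in when it is done.

Besides the shell and the picture viewer there is one more tool, called after "Call:" as name(argument=value, ...) on one line, values as JSON. drive_tool: Moves the arm, as the interface text tells. Shift numbers are shares of 0.04 m and turn numbers shares of 0.08 rad, none past 1 either way. Its arguments: {"type":"object","properties":{"deltas":{"type":"array","items":{"type":"array","items":{"type":"array","items":{"type":"number"}}}}},"required":["deltas"]}

```bash
mkdir -p pics
cat > h.py <<'E'
import numpy as np, cv2
from rig import sensors, camera, ctrl
def ray(c,uv,z):
    R=cv2.Rodrigues(np.array(c["rvec"],float))[0]; t=np.array(c["tvec"],float).ravel()
    K=np.array(c["K"],float); o=-R.T@t
    uv=np.atleast_2d(uv).astype(float)
    d=(np.c_[uv,np.ones(len(uv))]@np.linalg.inv(K).T)@R
    return o+d*((z-o[2])/d[:,2])[:,None]
def proj(c,p):
    return cv2.projectPoints(np.atleast_2d(p).astype(float),np.array(c["rvec"],float),np.array(c["tvec"],float),np.array(c["K"],float),None)[0].reshape(-1,2)
E
python3 - <<'E'
from h import *
import pickle
d={n:camera(n) for n in("scene","top")}
pickle.dump(d,open("c0.pkl","wb"))
for n in d:
    cv2.imwrite(f"pics/{n}0.png",d[n]["color"])
    R=cv2.Rodrigues(np.array(d[n]["rvec"],float))[0]; print(n,-R.T@np.array(d[n]["tvec"]).ravel(),R[2])
print(sensors.get_obs())
E
```

```text
scene [1.4283248  0.39515402 1.41636019] [-0.54117859 -0.22422957 -0.81046088]
top [0.43661422 0.02578861 1.35320015] [ 0.0452827  -0.00434409 -0.99896477]
{'t': 0.1, 'joint_pos': array([ 1.06604650e+00,  2.76498517e-01,  1.50594410e+00, -1.75485935e-05,
        1.36073476e+00, -1.21008623e-01]), 'dq': array([-0.00038157, -0.00128638, -0.00422247, -0.00073793, -0.00083314,
       -0.00220806]), 'joint_torque': array([ 2.91135824e-03, -4.05454087e+01, -2.37779957e+01,  7.04285083e-02,
        2.98622239e-02, -3.33918774e-05]), 'ee_pos': array([0.21503188, 0.5327036 , 0.18073512]), 'orientation': array([ 1.90693640e-01,  9.81649279e-01, -7.56538465e-04, -2.35726286e-04]), 'contact_force': array([ 0.87168761,  1.13686977, -0.51138225]), 'torque': array([-0.00254546,  0.00683475,  0.01278969]), 'gripper_force': 0.0, 'width': 1.0013468693564642}
```

View pics/top0.png

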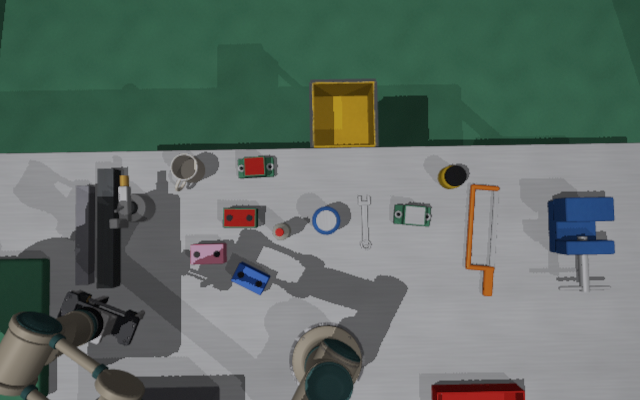

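View pics/scene0.png

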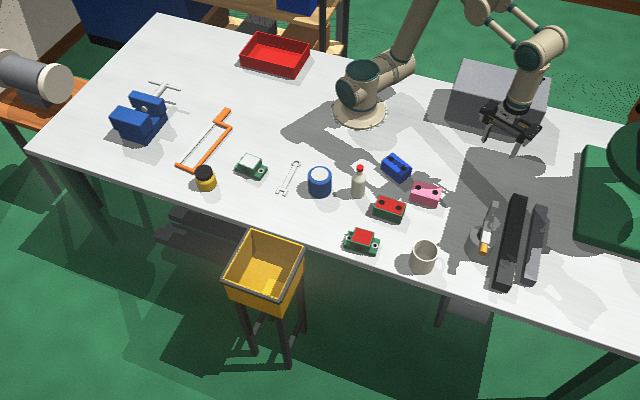

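The top view shows the reject housing at (257,166), the reject slide block at (240,217), and the bin mouth at (344,115). Things that could be mistaken for the rejects are the good housing with the bare top at (412,215), the pink block at (208,253), the blue block at (251,278), the oiler's red cap at (280,231), and the red tray at (478,392). The tin at (326,220) and the oiler are the nearest bystanders. I'll measure next and check one close crop.

Run:
```python
from h import *
import pickle
d=pickle.load(open("c0.pkl","rb"))
t=d["top"]; im=t["color"]; hsv=cv2.cvtColor(im,cv2.COLOR_BGR2HSV)
red=((hsv[...,0]<8)|(hsv[...,0]>172))&(hsv[...,1]>150)&(hsv[...,2]>80)
grn=(hsv[...,0]>60)&(hsv[...,0]<95)&(hsv[...,1]>80)
blue=(hsv[...,0]>100)&(hsv[...,0]<125)&(hsv[...,1]>130)
pink=((hsv[...,0]>160)|(hsv[...,0]<8))&(hsv[...,1]>50)&(hsv[...,1]<=150)&(hsv[...,2]>120)
yel=(hsv[...,0]>20)&(hsv[...,0]<32)&(hsv[...,1]>150)
def go(nm,m,box,z,fill=0):
    x0,y0,x1,y1=box; mm=np.zeros(m.shape,np.uint8); mm[y0:y1,x0:x1]=m[y0:y1,x0:x1]
    cs,_=cv2.findContours(mm,cv2.RETR_EXTERNAL,cv2.CHAIN_APPROX_NONE)
    if not cs: print(nm,"none");return
    c=max(cs,key=cv2.contourArea) if not fill else np.vstack(cs)
    w=ray(t,c.reshape(-1,2),z)[:,:2]
    r=cv2.minAreaRect((w*1000).astype(np.float32)); print(nm,np.round(r[0],1),np.round(r[1],1),round(r[2],1),"ext",np.round(w.min(0),3),np.round(w.max(0),3))
go("house red",red,(235,145,280,185),.055)
go("house green",grn,(232,154,282,182),.022,1)
go("slide red",red,(215,200,262,235),.05)
go("good grn",grn,(390,200,435,230),.022,1)
go("tin",blue,(305,200,345,240),.085)
go("oiler cap",red,(270,222,292,240),.15)
go("pink",pink,(185,238,230,270),.05)
go("blue",blue,(228,260,275,297),.05)
go("bin",yel,(305,75,380,150),-.01)
w=((hsv[...,2]>215)).astype(np.uint8)
print("mug",ray(t,[(172,170),(199,170),(185,155),(185,190)],.09)[:,:2])
print("edge",ray(t,[(200,151),(450,148)],0)[:,:2])
print("spanner",ray(t,[(365,195),(365,247)],0)[:,:2])
big=cv2.resize(im[140:300,170:440],None,fx=2.9,fy=2.9,interpolation=cv2.INTER_CUBIC); cv2.imwrite("pics/crop.png",big)
```

```text
house red [598.8 211.5] [49.9 56.2] 3.2 ext [0.574 0.184] [0.625 0.241]
house green [600.9 210.2] [ 63.5 108.1] 1.7 ext [0.568 0.157] [0.633 0.265]
slide red [445.  258.3] [90.5 48.2] 89.1 ext [0.42  0.213] [0.469 0.304]
good grn [ 444.2 -269.1] [108.7  58.7] 84.7 ext [ 0.411 -0.323] [ 0.474 -0.214]
tin [431.9  -3. ] [76.3 76.2] 89.1 ext [ 0.394 -0.041] [0.47  0.035]
oiler cap [402.3 128.3] [19.5 19.4] 89.1 ext [0.393 0.119] [0.412 0.138]
pink [337.5 356.6] [93.  56.9] 89.6 ext [0.309 0.31 ] [0.366 0.403]
blue [262.6 226.5] [99.3 62.4] 62.7 ext [0.217 0.17 ] [0.31  0.284]
bin [767.9 -65. ] [210.3 196.5] 0.1 ext [ 0.663 -0.163] [0.873 0.033]
mug [[0.58567155 0.44638029]
 [0.5844215  0.36726578]
 [0.62932961 0.40819148]
 [0.52627366 0.40842692]]
edge [[ 0.65499106  0.38822384]
 [ 0.65219014 -0.40021924]]
spanner [[ 0.50792063 -0.12864488]
 [ 0.34536736 -0.1252029 ]]
```

View pics/crop.png

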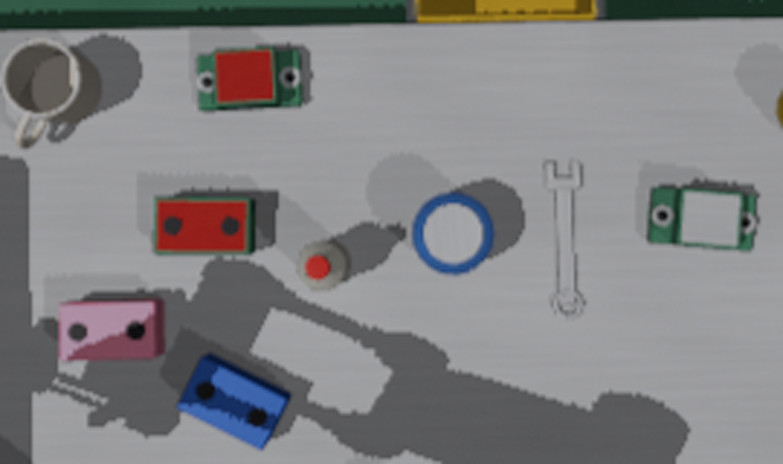

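The crop confirms the choice. The red-topped green housing is at crop (250,78) and the red-topped green block at (203,225). The bare-top housing at (703,217) stays, as do the pink and blue blocks.

| Thing | x (m) | y (m) | Check |
|---|---|---|---|
| Reject housing | 0.600 | 0.210 | measured 63x108, given 60x110 |
| Reject slide block | 0.445 | 0.258 | measured 48x90 for the red top, given 60x100 |
| Bin mouth | 0.768 | -0.065 | matches edge + 108 |

For each reject I'll grip across the flanks, drag it until it lines up with the bin, then push it over the edge from behind.

Call:
drive_tool(deltas=[[[-0.9,-0.3,0,0,0,0,1],[-0.9,-0.3,0,0,0,0,1],[-0.9,-0.3,0,0,0,0,1],[-0.9,-0.3,0,0,0,0,1],[-0.9,-0.3,0,0,0,0,1],[-0.9,-0.3,0,0,0,0,1],[-0.9,-0.3,0,0,0,0,1],[-0.9,-0.3,0,0,0,0,1],[-0.9,-0.3,0,0,0,0,1],[-0.9,-0.3,0,0,0,0,1],[-0.9,-0.3,0,0,0,0,1],[-0.9,-0.3,0,0,0,0,1]]])

```text
t: 1.1
ee_pos: [0.5629, 0.2364, 0.1811]
orientation: [0.191, 0.982, -0.0, -0.0]
contact_force: [0.4, 0.7, -0.4]
width: 0.998
gripper_force: 0.0
```

Call:
drive_tool(deltas=[[[0,0,0,0,0,1,1],[0,0,0,0,0,1,1],[0,0,0,0,0,1,1],[0,0,0,0,0,1,1],[0,0,0,0,0,1,1],[0,0,0,0,0,1,1],[0,0,0,0,0,1,1],[0,0,0,0,0,1,1],[0,0,0,0,0,1,1],[0,0,0,0,0,1,1],[0,0,0,0,0,1,1],[0,0,0,0,0,1,1]]])

```text
t: 2.1
ee_pos: [0.5616, 0.2378, 0.1809]
orientation: [0.624, 0.781, -0.0, -0.0]
contact_force: [-0.4, 0.5, 0.7]
width: 0.996
gripper_force: 0.0
```

Call:
drive_tool(deltas=[[[0,0,0,0,0,0.93,1],[0,0,0,0,0,0.93,1],[0,0,0,0,0,0.93,1],[-0.35,0.48,0,0,0,0,1],[-0.35,0.48,0,0,0,0,1],[0,0,0.6,0,0,0,1],[0,0,0.6,0,0,0,1],[0,0,0.6,0,0,0,1],[0,0,0.6,0,0,0,1],[0,0,0,0,0,0,1]]])

```text
t: 2.93
ee_pos: [0.5963, 0.2089, 0.08]
orientation: [0.706, 0.708, -0.005, -0.003]
contact_force: [-1.5, -0.1, -0.3]
width: 1.0
gripper_force: 0.0
```

Run:
```python
from h import *
c=camera("wrist"); cv2.imwrite("pics/w1.png",c["color"])
```

```text
(no output)
```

View pics/w1.png

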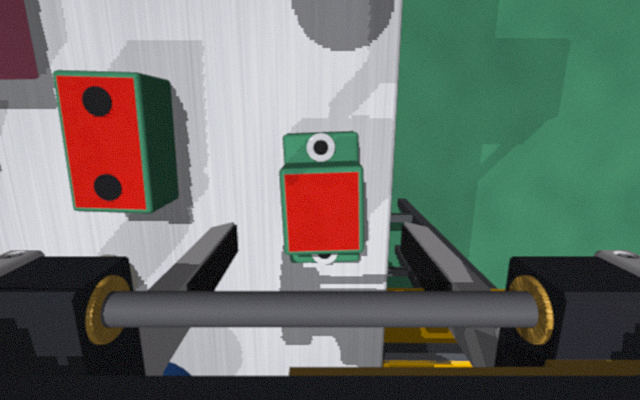

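The wrist view shows the red-topped housing at (322,200), centred between the fingertips at columns 237 and 403, with its flanks facing the fingers. I'll go down and grip it.

Call:
drive_tool(deltas=[[[0,0.05,0.6,0,0,0,1],[0,0.05,0.6,0,0,0,1],[0,0,0.45,0,0,0,1],[0,0,0,0,0,0,1],[0,0,0,0,0,0,0],[0,0,0,0,0,0,0],[0,0,0,0,0,0,0],[0,0,0,0,0,0,0],[0,0,0,0,0,0,0],[0,0,0,0,0,0,0]]])

```text
t: 3.82
ee_pos: [0.5982, 0.21, 0.0203]
orientation: [0.706, 0.708, -0.004, -0.004]
contact_force: [-10.0, -0.1, 7.7]
width: 0.639
gripper_force: 30.0
```

Call:
drive_tool(deltas=[[[-0.1,0,0,0,0,0,0],[-0.3,0,0,0,0,0,0],[-0.4,0,0,0,0,0,0],[-0.4,0,0,0,0,0,0],[-0.4,0,0,0,0,0,0],[-0.4,0,0,0,0,0,0],[0,0,0,0,0,0,0]]])

```text
t: 4.4
ee_pos: [0.6053, 0.13, 0.0205]
orientation: [0.707, 0.707, 0.001, -0.0]
contact_force: [0.9, 1.6, 1.0]
width: 0.633
gripper_force: 29.9
```

```bash
cat >> h.py <<'E'
def reds(box=(150,80,420,260),z=.052):
    c=camera("top"); hsv=cv2.cvtColor(c["color"],cv2.COLOR_BGR2HSV)
    m=(((hsv[...,0]<8)|(hsv[...,0]>172))&(hsv[...,1]>150)&(hsv[...,2]>50)).astype(np.uint8)
    x0,y0,x1,y1=box; k=np.zeros_like(m); k[y0:y1,x0:x1]=m[y0:y1,x0:x1]
    for q in cv2.findContours(k,cv2.RETR_EXTERNAL,cv2.CHAIN_APPROX_NONE)[0]:
        if cv2.contourArea(q)>60:
            r=cv2.minAreaRect((ray(c,q.reshape(-1,2),z)[:,:2]*1000).astype(np.float32)); print(np.round(r[0]),np.round(r[1]),round(r[2],1))
    return c
E
python3 -c "
from h import *
reds()"
```

```text
[444. 283.] [39. 45.] 89.6
```

Call:
drive_tool(deltas=[[[-0.2,0,0,0,0,0,0],[-0.45,0,0,0,0,0,0],[-0.45,0,0,0,0,0,0],[-0.45,0,0,0,0,0,0],[-0.45,0,0,0,0,0,0],[-0.45,0,0,0,0,0,0],[-0.45,0,0,0,0,0,0],[-0.45,0,0,0,0,0,0],[-0.45,0,0,0,0,0,0],[-0.45,0,0,0,0,0,0],[-0.45,0,0,0,0,0,0],[-0.15,0,0,0,0,0,0]]])

```text
t: 5.45
ee_pos: [0.6057, -0.0613, 0.0204]
orientation: [0.707, 0.707, 0.002, -0.002]
contact_force: [1.9, 13.5, 4.4]
width: 0.637
gripper_force: 30.0
```

Call:
drive_tool(deltas=[[[0,0,0,0,0,0,0],[0,0,0,0,0,0,1],[0,0,0,0,0,0,1],[0,0,0,0,0,0,1],[0,0,0,0,0,0,1],[0,0,-0.7,0,0,0,1],[0,0,-0.8,0,0,0,1],[0,0,-0.8,0,0,0,1]]])

```text
t: 6.12
ee_pos: [0.6048, -0.064, 0.1118]
orientation: [0.706, 0.709, -0.001, -0.001]
contact_force: [0.2, -0.3, -0.3]
width: 0.997
gripper_force: 0.0
```

Call:
drive_tool(deltas=[[[0,-0.8,0,0,0,0,0.4],[0,-0.8,0,0,0,0,0.4],[0,0,0,0,0,-1,0.4],[0,0,0,0,0,-1,0.4],[0,0,0,0,0,-1,0.4],[0,0,0,0,0,-1,0.4],[0,0,0,0,0,-1,0.4],[0,0,0,0,0,-1,0.4],[0,0,0,0,0,-1,0.4],[0,0,0,0,0,-1,0.4],[0,0,0,0,0,-1,0.4],[0,0,0,0,0,-1,0.4]]])

```text
t: 7.12
ee_pos: [0.5415, -0.0644, 0.1115]
orientation: [0.372, 0.928, -0.0, 0.0]
contact_force: [0.1, 0.2, 0.2]
width: 0.401
gripper_force: 0.0
```

Call:
drive_tool(deltas=[[[0,0,0,0,0,-1,0.4],[0,0,0,0,0,-1,0.4],[0,0,0,0,0,-1,0.4],[0,0,0,0,0,-1,0.4],[0,0,0,0,0,-1,0.4],[0,0,0,0,0,-1,0.4],[0,0,0,0,0,-1,0.4],[0,0,0,0,0,-1,0.4],[0,0,0,0,0,-1,0.4],[0,0,0,0,0,-0.6,0.4],[0,0,0,0,0,0,0.4]]])

```text
t: 8.03
ee_pos: [0.5415, -0.0644, 0.1115]
orientation: [-0.001, 1.0, -0.0, 0.0]
contact_force: [-0.1, -0.0, -0.1]
width: 0.4
gripper_force: 0.0
```

```bash
python3 -c "
from h import *
c=reds((230,80,420,260))
s=camera('scene')
cv2.imwrite('pics/two.png',np.hstack([cv2.resize(c['color'][60:260,200:400],(400,400)),cv2.resize(s['color'][120:320,180:380],(400,400))]))"
```

```text
[443. 249.] [72. 45.] 89.1
```

View pics/two.png

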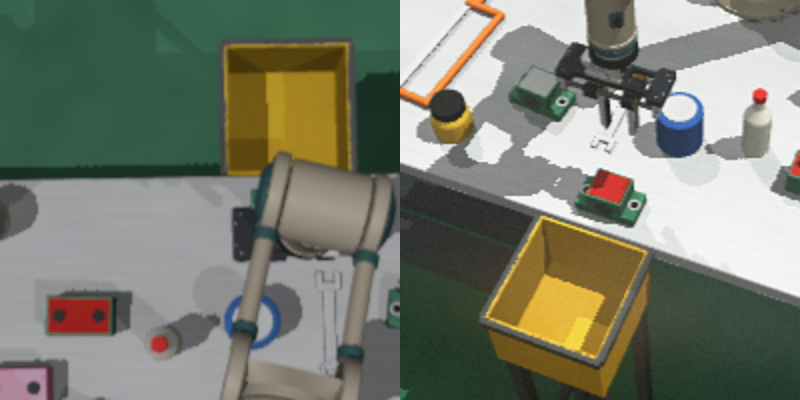

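The scene half shows the housing upright at scene pixel (285,213), in front of the bin. The fingers are behind it and clear of the tin and spanner. I'll measure its offset from the scene camera.

```bash
cat >> h.py <<'E'
def sreds(box,z):
    c=camera("scene"); hsv=cv2.cvtColor(c["color"],cv2.COLOR_BGR2HSV)
    m=(((hsv[...,0]<8)|(hsv[...,0]>172))&(hsv[...,1]>150)&(hsv[...,2]>50)).astype(np.uint8)
    x0,y0,x1,y1=box; k=np.zeros_like(m); k[y0:y1,x0:x1]=m[y0:y1,x0:x1]
    for q in cv2.findContours(k,cv2.RETR_EXTERNAL,cv2.CHAIN_APPROX_NONE)[0]:
        if cv2.contourArea(q)>40:
            r=cv2.minAreaRect((ray(c,q.reshape(-1,2),z)[:,:2]*1000).astype(np.float32)); print(np.round(r[0]),np.round(r[1]),round(r[2],1))
    return c
E
python3 -c "
from h import *
sreds((250,180,330,240),.055)"
```

```text
[603. -58.] [56. 51.] 89.3
```

Call:
drive_tool(deltas=[[[0,0,0.6,0,0,0,0.4],[0,0,0.6,0,0,0,0.4],[0,0,0.6,0,0,0,0.4],[0,0,0.5,0,0,0,0.4],[-0.3,0,0,0,0,0,0.4],[-0.3,0,0,0,0,0,0.4],[-0.3,0,0,0,0,0,0.4],[-0.3,0,0,0,0,0,0.4],[-0.3,0,0,0,0,0,0.4]]])

```text
t: 8.93
ee_pos: [0.5857, -0.0629, 0.0182]
orientation: [-0.001, 1.0, 0.001, -0.016]
contact_force: [-22.9, 0.3, 15.9]
width: 0.401
gripper_force: 11.5
```

Call:
drive_tool(deltas=[[[-0.3,0,0,0,0,0,0.4],[-0.4,0,0,0,0,0,0.4],[-0.4,0,0,0,0,0,0.4],[-0.4,0,0,0,0,0,0.4],[-0.4,0,0,0,0,0,0.4],[-0.4,0,0,0,0,0,0.4]]])

```text
t: 9.43
ee_pos: [0.6943, -0.0641, 0.0196]
orientation: [-0.0, 1.0, -0.0, 0.0]
contact_force: [0.1, 0.2, 0.4]
width: 0.401
gripper_force: 0.0
```

```bash
python3 -c "
from h import *
c=camera('top');s=camera('scene')
cv2.imwrite('pics/two2.png',np.hstack([cv2.resize(c['color'][60:260,200:400],(400,400)),cv2.resize(s['color'][120:320,180:380],(400,400))]))"
```

```text
(no output)
```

View pics/two2.png

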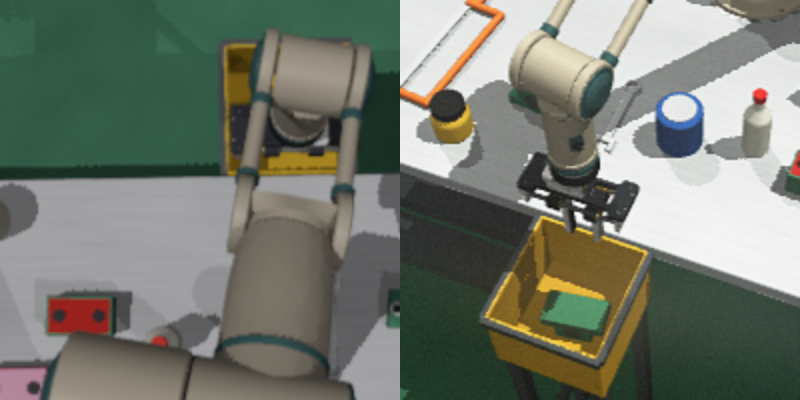

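The scene half shows the housing on its side inside the bin, at crop (577,312), with the tin and spanner undisturbed. The slide block is next.

Call:
drive_tool(deltas=[[[0,0,-1,0,0,0,1],[0,0,-1,0,0,0,1],[0,0,-1,0,0,0,1],[0.62,0.8,0,0,0,0,1],[0.62,0.8,0,0,0,0,1],[0.62,0.8,0,0,0,0,1],[0.62,0.8,0,0,0,0,1],[0.62,0.8,0,0,0,0,1],[0.62,0.8,0,0,0,0,1],[0.62,0.8,0,0,0,0,1],[0.62,0.8,0,0,0,0,1],[0.62,0.8,0,0,0,0,1]]])

```text
t: 10.53
ee_pos: [0.4672, 0.2243, 0.1394]
orientation: [0.0, 1.0, -0.0, -0.0]
contact_force: [0.5, 0.8, 0.1]
width: 1.005
gripper_force: 0.0
```

Call:
drive_tool(deltas=[[[0.62,0.8,0,0,0,0,1],[0,0,0,0,0,1,1],[0,0,0,0,0,1,1],[0,0,0,0,0,1,1],[0,0,0,0,0,1,1],[0,0,0,0,0,1,1],[0,0,0,0,0,1,1],[0,0,0,0,0,1,1],[0,0,0,0,0,1,1],[0,0,0,0,0,1,1],[0,0,0,0,0,1,1]]])

```text
t: 11.45
ee_pos: [0.4438, 0.255, 0.1392]
orientation: [0.391, 0.92, -0.001, -0.0]
contact_force: [0.0, -0.3, 0.4]
width: 1.004
gripper_force: 0.0
```

Call:
drive_tool(deltas=[[[0,0,0,0,0,1,1],[0,0,0,0,0,1,1],[0,0,0,0,0,1,1],[0,0,0,0,0,1,1],[0,0,0,0,0,1,1],[0,0,0,0,0,1,1],[0,0,0,0,0,1,1],[0,0,0,0,0,1,1],[0,0,0,0,0,1,1],[0,0,0,0,0,0.6,1],[0,0,0,0,0,0,1]]])

```text
t: 12.37
ee_pos: [0.444, 0.2551, 0.1393]
orientation: [0.706, 0.708, -0.001, -0.0]
contact_force: [0.6, -0.7, -0.2]
width: 0.997
gripper_force: 0.0
```

```bash
python3 -c "
from h import *
c=camera('wrist'); cv2.imwrite('pics/w2.png',c['color'])"
```

```text
(no output)
```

View pics/w2.png

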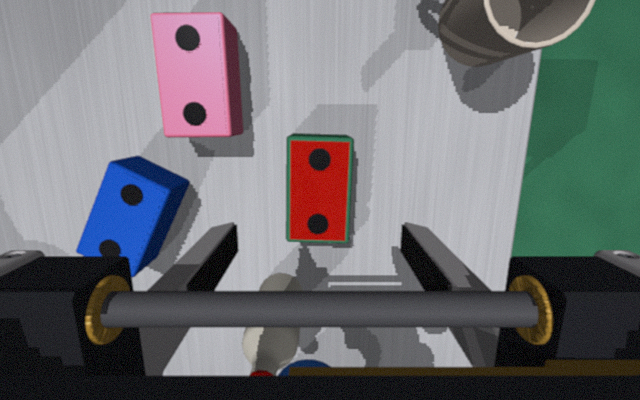

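The wrist view shows the red-topped block with two dark holes at (320,190), centred between the fingertips at columns 237 and 403. The blue block at (130,210) and pink block at (197,75) are clear of both fingers.

Call:
drive_tool(deltas=[[[0,0,0.6,0,0,0,1],[0,0,0.6,0,0,0,1],[0,0,0.6,0,0,0,1],[0,0,0.6,0,0,0,1],[0,0,0.6,0,0,0,1],[0,0,0,0,0,0,1],[0,0,0,0,0,0,0],[0,0,0,0,0,0,0],[0,0,0,0,0,0,0],[0,0,0,0,0,0,0],[0,0,0,0,0,0,0],[0,0,0,0,0,0,0]]])

```text
t: 13.42
ee_pos: [0.4433, 0.2559, 0.0203]
orientation: [0.706, 0.708, -0.001, -0.001]
contact_force: [-4.1, 0.1, 6.1]
width: 0.633
gripper_force: 30.0
```

Call:
drive_tool(deltas=[[[0,0.1,0,0,0,0,0],[0,0.25,0,0,0,0,0],[0,0.4,0,0,0,0,0],[0,0.4,0,0,0,0,0],[0,0.4,0,0,0,0,0],[0,0.4,0,0,0,0,0],[0,0.4,0,0,0,0,0],[0,0.4,0,0,0,0,0],[0,0.4,0,0,0,0,0],[0,0.4,0,0,0,0,0],[0,0.2,0,0,0,0,0],[0,0,0,0,0,0,0]]])

```text
t: 14.42
ee_pos: [0.5838, 0.2552, 0.019]
orientation: [0.706, 0.708, -0.009, -0.007]
contact_force: [-14.6, -0.8, 12.7]
width: 0.632
gripper_force: 29.8
```

Call:
drive_tool(deltas=[[[-0.1,0.1,0,0,0,0,0],[-0.3,0.1,0,0,0,0,0],[-0.4,0,0,0,0,0,0],[-0.4,0,0,0,0,0,0],[-0.4,0,0,0,0,0,0],[-0.4,0,0,0,0,0,0],[-0.4,0,0,0,0,0,0],[-0.4,0,0,0,0,0,0],[-0.4,0,0,0,0,0,0],[-0.4,0,0,0,0,0,0],[-0.4,0,0,0,0,0,0],[-0.4,0,0,0,0,0,0]]])

```text
t: 15.42
ee_pos: [0.6038, 0.0855, 0.0199]
orientation: [0.707, 0.707, 0.004, -0.003]
contact_force: [0.7, 12.6, -0.1]
width: 0.633
gripper_force: 29.9
```

Call:
drive_tool(deltas=[[[-0.4,0,0,0,0,0,0],[-0.4,0,0,0,0,0,0],[-0.4,0,0,0,0,0,0],[-0.4,0,0,0,0,0,0],[-0.4,0,0,0,0,0,0],[-0.4,0,0,0,0,0,0],[-0.4,0,0,0,0,0,0],[-0.4,0,0,0,0,0,0],[-0.4,0,0,0,0,0,0],[-0.15,0,0,0,0,0,0],[0,0,0,0,0,0,0]]])

```text
t: 16.33
ee_pos: [0.6038, -0.0668, 0.0198]
orientation: [0.707, 0.707, 0.002, -0.003]
contact_force: [0.0, 6.0, 1.4]
width: 0.634
gripper_force: 29.9
```

Next I'll release, lift, back off and turn a quarter, as with the housing.

Call:
drive_tool(deltas=[[[0,0,0,0,0,0,1],[0,0,0,0,0,0,1],[0,0,0,0,0,0,1],[0,0,0,0,0,0,1],[0,0,-0.7,0,0,0,1],[0,0,-0.8,0,0,0,1],[0,0,-0.8,0,0,0,1],[0,-0.8,0,0,0,0,0.4],[0,-0.8,0,0,0,0,0.4]]])

```text
t: 17.08
ee_pos: [0.5431, -0.0708, 0.1139]
orientation: [0.705, 0.709, 0.002, 0.003]
contact_force: [0.2, -0.9, -0.6]
width: 0.895
gripper_force: 0.0
```

Call:
drive_tool(deltas=[[[0,0,0,0,0,-1,0.4],[0,0,0,0,0,-1,0.4],[0,0,0,0,0,-1,0.4],[0,0,0,0,0,-1,0.4],[0,0,0,0,0,-1,0.4],[0,0,0,0,0,-1,0.4],[0,0,0,0,0,-1,0.4],[0,0,0,0,0,-1,0.4],[0,0,0,0,0,-1,0.4],[0,0,0,0,0,-1,0.4]]])

```text
t: 17.92
ee_pos: [0.5404, -0.0702, 0.1116]
orientation: [0.372, 0.928, -0.0, 0.0]
contact_force: [0.9, 0.1, 0.1]
width: 0.402
gripper_force: 0.0
```

Call:
drive_tool(deltas=[[[0,0,0,0,0,-1,0.4],[0,0,0,0,0,-1,0.4],[0,0,0,0,0,-1,0.4],[0,0,0,0,0,-1,0.4],[0,0,0,0,0,-1,0.4],[0,0,0,0,0,-1,0.4],[0,0,0,0,0,-1,0.4],[0,0,0,0,0,-1,0.4],[0,0,0,0,0,-1,0.4],[0,0,0,0,0,-0.6,0.4],[0,0,0,0,0,0,0.4]]])

```text
t: 18.83
ee_pos: [0.5404, -0.0701, 0.1116]
orientation: [-0.001, 1.0, -0.0, 0.0]
contact_force: [-0.9, -0.2, 0.3]
width: 0.399
gripper_force: 0.0
```

```bash
python3 -c "
from h import *
sreds((250,180,330,240),.05)"
```

```text
[602. -63.] [91. 52.] 89.7
```

The block is at (0.602, -0.063), square to the edge and lined up with the bin, so I'll push it over.

Call:
drive_tool(deltas=[[[0,0.15,0.6,0,0,0,0.4],[0,0,0.6,0,0,0,0.4],[0,0,0.6,0,0,0,0.4],[0,0,0.5,0,0,0,0.4],[-0.3,0,0,0,0,0,0.4],[-0.3,0,0,0,0,0,0.4],[-0.3,0,0,0,0,0,0.4],[-0.3,0,0,0,0,0,0.4],[-0.3,0,0,0,0,0,0.4]]])

```text
t: 19.63
ee_pos: [0.5822, -0.0628, 0.0182]
orientation: [-0.001, 1.0, 0.001, -0.018]
contact_force: [-28.0, -0.8, 19.4]
width: 0.396
gripper_force: 13.6
```

Call:
drive_tool(deltas=[[[-0.3,0,0,0,0,0,0.4],[-0.4,0,0,0,0,0,0.4],[-0.4,0,0,0,0,0,0.4],[-0.4,0,0,0,0,0,0.4],[-0.4,0,0,0,0,0,0.4],[-0.4,0,0,0,0,0,0.4]]])

```text
t: 20.13
ee_pos: [0.6931, -0.0639, 0.0197]
orientation: [0.0, 1.0, -0.0, 0.0]
contact_force: [0.2, 0.1, 0.2]
width: 0.4
gripper_force: 0.0
```

Call:
drive_tool(deltas=[[[0,0,-0.8,0,0,0,0.4],[0,0,-1,0,0,0,0.4],[0,0,-1,0,0,0,0.4],[1,0,-0.1,0,0,0,0.4],[1,0,0,0,0,0,0.4],[1,0,0,0,0,0,0.4],[1,0,0,0,0,0,0.4],[0,0,0,0,0,0,0.4]]])

```text
t: 20.8
ee_pos: [0.5218, -0.0623, 0.1343]
orientation: [0.0, 1.0, 0.001, -0.006]
contact_force: [-0.8, 0.6, -0.6]
width: 0.397
gripper_force: 0.0
```

```bash
python3 -c "
from h import *
c=camera('top');s=camera('scene')
cv2.imwrite('pics/two3.png',np.hstack([cv2.resize(c['color'][60:310,160:440],(448,400)),cv2.resize(s['color'][120:320,180:380],(352,400))]))"
```

```text
(no output)
```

View pics/two3.png

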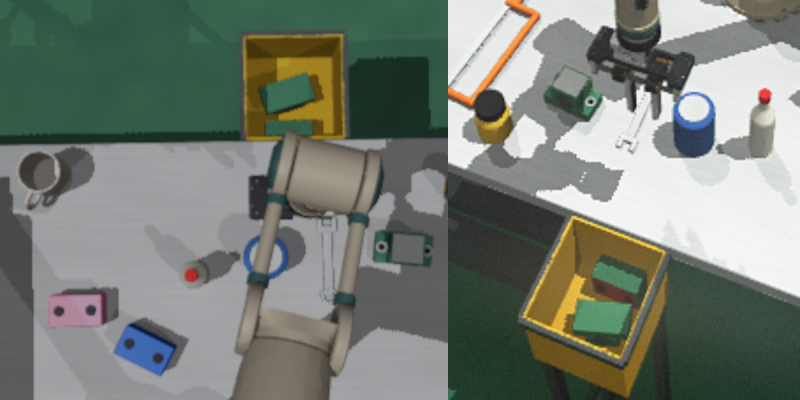

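Both castings are in the bin, at crop (288,93) and (290,128). The good housing, blue and pink blocks, tin, oiler, spanner and mug are all where they were, and the arm is touching nothing.

```bash
python3 -c "
from rig import ctrl
print(ctrl.hand_in())"
```

```text
the job is handed in; nothing more can be done
None
```

Both red-topped rejects are in the scrap bin, slid along the bench and tipped over its far edge; the good casting and, as far as the final pictures show, everything else stayed put. The job is handed in at about 21 s of the 64 s allowed.

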